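# Swap the drawn tray on the test-tile drying rack

## Task

On the test-tile drying rack, push the brown tile's tray fully home under the dust cover, and hook a fingertip behind the lip of the blue tile's tray and draw it out to its stop, so that the blue tile stands clear of the cover. The glaze is wet: do not touch the tiles, and leave all three standing on their trays. Do not pinch a tray's lip between the fingers, and leave the cream tile's tray and everything else on the bench alone.

Things in the scene. Friction and masses are not known exactly. Their poses are not given: they have to be found in the camera images.
- tile_rack: drying rack fixed to the bench: plywood board with three runners side by side, 78 mm apart; over their rear ends a clear dust cover (wooden posts and back) 262 wide, 112 deep, 88 high over all, open in front. Origin: on the bench, below the middle of the cover's front opening; -x points out of the opening, the way trays are drawn, roughly to the robot's right (world -y); y across the runners, z up
- tray_brown (a joint): slide of the tray under the brown tile, in m: 0 = fully home (resting on its rear stop), 0.085 = out at its front stop; grows as the tray moves to the front (the rack's -x). Runs stiffly (about 1.2 N) and stays where it is left; all three trays are alike. Starts 55 to 80 mm out.
- lip_brown (a point): middle of the top edge of the wooden lip at the front end of the brown tile's tray, 40 mm above the bench; moves with the tray; axes as the rack's. The lip is upright, 62 wide, 7 thick (3.5 either side of this point), 26 high above the tray's floor (floor top 14 above the bench). With the tray home the floor behind it is bare for 76 mm up to the cover, 57 wide between side edges 5 high
- tile_brown: glazed L-shaped test tile, brown, 46 wide x 44 deep x 62 high, 55 g, standing loose on its tray, glaze still wet. Origin: middle of its underside, +z up; the 7 mm upright plate is at its front (x -22 to -15), coloured face to the front; the 6 mm foot runs back to x +22
- tray_cream (a joint): slide of the tray under the cream tile, in m: 0 = fully home (resting on its rear stop), 0.085 = out at its front stop; grows as the tray moves to the front (the rack's -x). Runs stiffly (about 1.2 N) and stays where it is left; all three trays are alike. Starts home.
- lip_cream (a point): middle of the top edge of the wooden lip at the front end of the cream tile's tray, 40 mm above the bench; moves with the tray; axes as the rack's. The lip is upright, 62 wide, 7 thick (3.5 either side of this point), 26 high above the tray's floor (floor top 14 above the bench). With the tray home the floor behind it is bare for 76 mm up to the cover, 57 wide between side edges 5 high
- tile_cream: glazed L-shaped test tile, cream, 46 wide x 44 deep x 62 high, 55 g, standing loose on its tray, glaze still wet. Origin: middle of its underside, +z up; the 7 mm upright plate is at its front (x -22 to -15), coloured face to the front; the 6 mm foot runs back to x +22
- tray_blue (a joint): slide of the tray under the blue tile, in m: 0 = fully home (resting on its rear stop), 0.085 = out at its front stop; grows as the tray moves to the front (the rack's -x). Runs stiffly (about 1.2 N) and stays where it is left; all three trays are alike. Starts home or up to 12 mm out.
- lip_blue (a point): middle of the top edge of the wooden lip at the front end of the blue tile's tray, 40 mm above the bench; moves with the tray; axes as the rack's. The lip is upright, 62 wide, 7 thick (3.5 either side of this point), 26 high above the tray's floor (floor top 14 above the bench). With the tray home the floor behind it is bare for 76 mm up to the cover, 57 wide between side edges 5 high
- tile_blue: glazed L-shaped test tile, blue, 46 wide x 44 deep x 62 high, 55 g, standing loose on its tray, glaze still wet. Origin: middle of its underside, +z up; the 7 mm upright plate is at its front (x -22 to -15), coloured face to the front; the 6 mm foot runs back to x +22
- mallet: wooden mallet lying left of the rack, head 66 across x 110, 273 long; origin under its middle. To be left alone
- loop_tool: wire loop modelling tool, 200 long, lying left at the front; origin under its middle. To be left alone
- tape_roll: roll of masking tape lying flat at the right, 100 across, 24 high; origin under its middle. To be left alone
- slip_cup: beige lidded tub at the right, 79 across, 46 high; origin under its middle. To be left alone
- brush: glaze brush lying at the right, 190 long; origin under its middle. To be left alone

How it is judged:
On the way:
1. a fingertip is hooked behind the lip of the blue tile's tray and pulls it, while the tray is on its way out (contact force between the fingers and tray_blue_c1 above 0.3 N and value of joint tray_blue above 0.03 m), for 0.1 s.
At the end, for the whole second after the job is handed in: The blue tile's tray is within 5 mm of its front stop (85 mm out), the other two within 5 mm of home; all tiles are at rest, upright (within 0.12 rad) and in their places on their own trays (97 to 142 mm behind the lip, within 12 mm of the tray's middle line) (value of joint tray_blue above 0.08 m and value of joint each of tray_brown, tray_cream below 0.005 m and angle between each of tile_brown, tile_cream, tile_blue's own z axis and vertical below 0.12 rad and x of tile_brown in the frame of lip_brown between 0.097 and 0.142 m and y of tile_brown in the frame of lip_brown between -0.012 and 0.012 m and linear speed of each of tile_brown, tile_cream, tile_blue below 0.01 m/s and x of tile_cream in the frame of lip_cream between 0.097 and 0.142 m and y of tile_cream in the frame of lip_cream between -0.012 and 0.012 m and x of tile_blue in the frame of lip_blue between 0.097 and 0.142 m and y of tile_blue in the frame of lip_blue between -0.012 and 0.012 m); the robot touches nothing.
It fails at once if a tile is touched by the robot (contact force between any of the fingers, the arm and tile_brown above 0.3 N or contact force between any of the fingers, the arm and tile_cream above 0.3 N or contact force between any of the fingers, the arm and tile_blue above 0.3 N).
It fails at once if a tile is toppled or lifted off its tray (angle between any of tile_brown, tile_cream, tile_blue's own z axis and vertical above 0.35 rad or height (world z) of any of tile_brown, tile_cream, tile_blue above 0.026 m).
It fails at once if a tray's lip is pinched between the fingers (pressed on its front and on its rear face at once) ((contact force between the fingers and tray_brown_c0 above 1.5 N and contact force between the fingers and tray_brown_c1 above 1.5 N) or (contact force between the fingers and tray_cream_c0 above 1.5 N and contact force between the fingers and tray_cream_c1 above 1.5 N) or (contact force between the fingers and tray_blue_c0 above 1.5 N and contact force between the fingers and tray_blue_c1 above 1.5 N)).
It fails at once if the cream tile's tray is moved more than 12 mm (value of joint tray_cream above 0.012 m).
It fails at once if something else on the bench is moved more than 25 mm (distance of any of mallet, loop_tool, tape_roll, slip_cup, brush from where it was at the start of the episode above 0.025 m).
It also fails if it takes over 43 s, if anything falls off the work surface, if the arm or the gripper's body presses on something with over 40 N, if the wrist force passes 120 N, or if a joint passes its speed limit or range.

## Robot

A 6-joint arm with a two-finger parallel gripper is mounted at the origin on a cart in front of the work surface, level with it; the furniture and walls round the work are solid. World frame = base frame: x ahead of the robot, y to its left, z up, the work surface at z = 0. Lengths are in m, angles in rad, forces in N, time in s.
With the tool pointing down it reaches from about 0.35 to 0.975 m from the base axis. Payload 4.9 kg.
Tool frame: the origin (TCP) lies at the very end of the fingers, on their centre line; the grasp point (between the pads) lies 19 mm behind it (manip.hold_point_z is the distance from the TCP to the grasp point, in m); z points along the fingers, y is the direction in which the jaws open and shut (so a half turn about z gives the same grasp; the last joint's range is limited). The gripper opens to 85 mm and grips with 20 to 120 N. Pads are 22 mm wide; open, the fingers measure 114 mm over their backs; the gripper's body (76 mm by 85 mm) begins 54 mm behind the grasp point. The pads swing forward as they close: fully open they stand 13 mm farther back than shut.
Start: joints at [-1.307, 0.053, 1.613, -0, 1.476, -0.119], TCP at [0.233, -0.58, 0.231] pointing down, gripper open.
Joint ranges: [-3.01, 3.01], [-1.01, 2.22], [0.06, 2.58], [-1.02, 4.17], [0.09, 2.62], [-3.14, 3.14]. Speed limits (rad/s): [2.57, 2.57, 3.14, 3.14, 3.14, 3.14].

## Interface

Orientations are given as a unit quaternion [w, x, y, z].
In Python, from plant import monitor, grab_frame, camera_params, ticket, manip gives the robot as it stands.
- The arm moves only by the tool play_rows, never from a script. Its argument "commands" is a list of rows, each an object of numbers: "dx", "dy", "dz": the shift along the tool's x, y, z in cm; "rx", "ry", "rz": the turn, a rotation vector about the tool's x, y, z in rad; "claw": the closure, from 0 (fully open) to 1 (shut). In form: [{"dx": .., "dy": .., "dz": .., "rx": .., "ry": .., "rz": .., "claw": ..}, ...]. A call has 1 to 5 rows; each row is the pose to reach, as a shift and turn from the pose measured when the call began, along the tool's axes at that moment; what a row does not reach only later rows make up. A row lasts 1/10 s, in which the tool goes at most 50 mm and 8.59 degrees, less where a joint would pass 70% of its speed; a pose out of reach is approached as far as the arm can. A call with a gripper value outside its range is refused whole. The fingers move at their own pace and stop on an object; the grip force is fixed at half the most. Time passes only in rows, so rows that repeat a pose let the fingers close. It gives the time, the measured TCP pose, the force and the opening at its end, in the units of the state.
- monitor.state(): the state, without advancing time (a new reading comes with each control period).
- grab_frame(name): name is "side" or "top"; returns the picture (420x560x3 uint8, blue, green, red); there is no depth.
- camera_params(name): a dict with "fx", "fy", "cx", "cy" (pixels), "k1" (the pictures are not rectified: a ray, as slopes to the right and down, at radius r is drawn at 1 + k1 r^2 times it, then the intrinsics apply), "rvec" (rotation vector, rad) and "tvec" (3), from world to camera coordinates, as OpenCV has them. Camera axes: x right, y down, z forward; pixel columns grow to the right and rows downward; lengths in m; the calibration is good to about 2 mm. A picture is of the moment at which its call begins. camera_params takes no time and is no camera call.
- ticket.job_done(): hands the job in, once; it reports no verdict.
The state is a dict: "time": time; "joint_pos": joint angles; "joint_vel": joint speeds; "joint_efforts": joint torques, N m; "tool_pos": TCP position; "tool_rot": TCP orientation; "contact_force": force on the tool from outside, world axes, zero at the start; "ft_torque": the same for the moment, N m; "gripper_width": opening from 0.0 (shut) to 1.0 (fully open).
Only numpy, scipy, OpenCV 4.12 (cv2) and the standard library are available. Lean on these libraries where they do the work, as an engineer would, in place of code of your own. Each camera call takes 0.05 s, during which the arm holds its last target.

## Working session

There is one attempt and no reset: what is moved stays moved. The work goes in short steps, Python scripts to look and compute and a tool call to move; the robot and the scene stay as the last step left them, time stands still between calls to the robot, and variables do not carry over. Pictures are saved under pics/ and viewed, and the job is handed in when it is done.

Besides the shell and the picture viewer there is one more tool, called after "Call:" as name(argument=value, ...) on one line, values as JSON. play_rows: Moves the arm, as the interface text tells. Its arguments: {"type":"object","properties":{"commands":{"type":"array"}},"required":["commands"]}

```bash
mkdir -p pics; ls; python3 - <<'E'
from plant import monitor, grab_frame, camera_params, manip
import cv2
for n in("side","top"):
    cv2.imwrite(f"pics/{n}0.png",grab_frame(n)); print(camera_params(n))
s=monitor.state(); print(s); print(manip.hold_point_z)
E
```

```text
pics
{'fx': 538.1069472966776, 'fy': 538.1069472966776, 'cx': 277.2807432636078, 'cy': 201.72530019551672, 'k1': -0.15251495068084278, 'rvec': array([ 0.18171915,  2.55107248, -1.63333092]), 'tvec': array([0.47153929, 0.01419286, 2.07241335])}
{'fx': 539.9465281588987, 'fy': 539.9465281588987, 'cx': 284.6649079509965, 'cy': 219.72091333832864, 'k1': -0.05893518674853872, 'rvec': array([ 2.18649086, -2.12607412,  0.15357698]), 'tvec': array([0.04563759, 0.49404401, 1.58290686])}
{'time': 0.1, 'joint_pos': array([-1.30697584e+00,  5.33048118e-02,  1.61418195e+00, -3.99935026e-06,
        1.47600667e+00, -1.19015288e-01]), 'joint_vel': array([ 0.00033479, -0.00260728, -0.00303469,  0.00160906,  0.00214915,
       -0.00112777]), 'joint_efforts': array([-9.29506882e-06, -3.94901204e+01, -3.71363997e+01, -1.30804701e-04,
        3.91917667e-03, -7.97031987e-06]), 'tool_pos': array([ 0.2333094 , -0.5791991 ,  0.23016222]), 'tool_rot': array([-9.47753500e-04,  9.81734988e-01,  1.90251177e-01, -7.07357190e-05]), 'contact_force': array([-0.33173405,  0.1271109 ,  0.14165427]), 'ft_torque': array([-0.02996847,  0.0375317 ,  0.01753262]), 'gripper_width': 0.9952173008395904}
0.0187
```

View pics/side0.png

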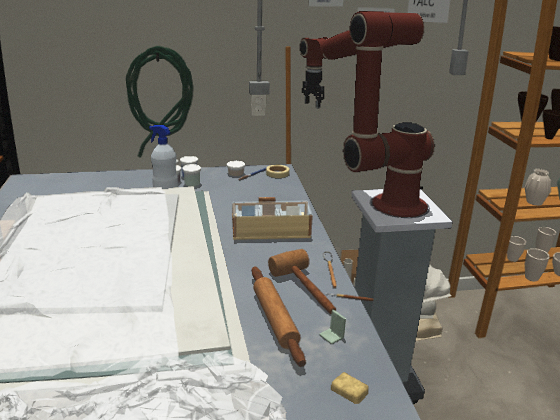

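View pics/top0.png

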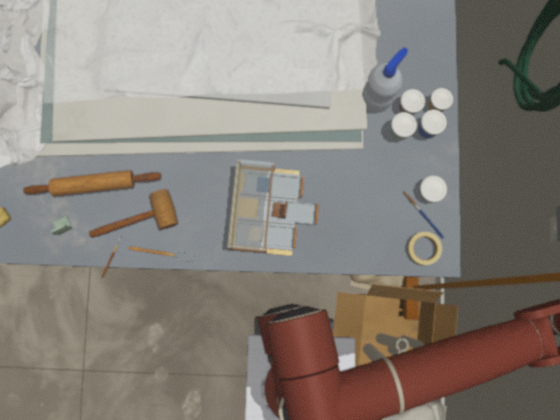

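The top view shows the rack at about (265,208), opening to the right. The middle tray is out, with its lip near (317,213) and the brown tile near (279,210). I'll zoom in.

```bash
python3 - <<'E'
import cv2
a=cv2.imread("pics/top0.png")[150:265,215:335]; cv2.imwrite("pics/topz.png",cv2.resize(a,None,fx=5,fy=5,interpolation=cv2.INTER_CUBIC)[:600])
a=cv2.imread("pics/side0.png")[185:250,220:325]; cv2.imwrite("pics/sidez.png",cv2.resize(a,None,fx=7,fy=7,interpolation=cv2.INTER_CUBIC))
E
```

```text
(no output)
```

View pics/topz.png

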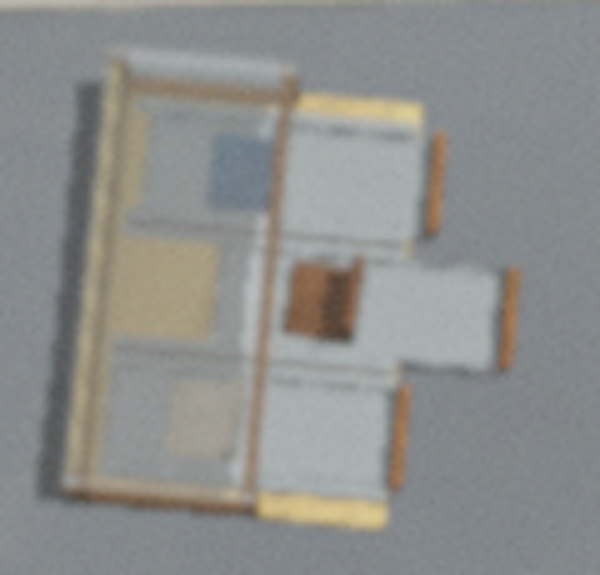

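View pics/sidez.png

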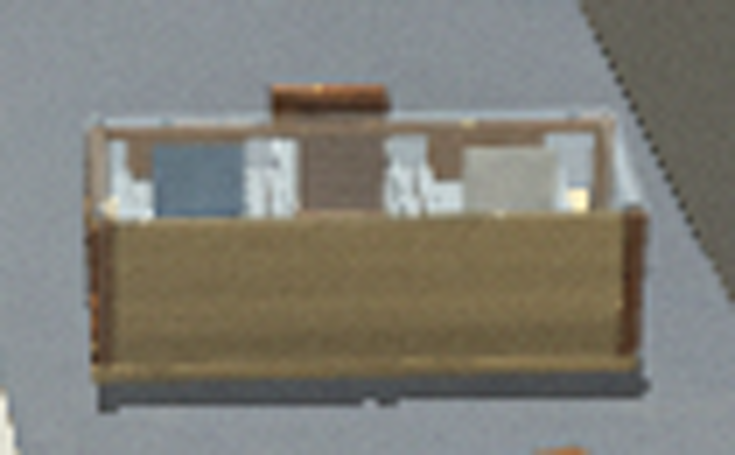

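The middle tray is brown, with its lip at zoomed (508,318). Blue is the upper, far-x tray, with its lip at (436,185), and cream the lower one, with its lip at (400,437). Next I'll measure the lips.

```bash
cat > h.py <<'E'
import numpy as np, cv2
from plant import camera_params
def ray(n,uv):
    p=camera_params(n); R=cv2.Rodrigues(p['rvec'])[0]; C=-R.T@p['tvec']
    K=np.array([[p['fx'],0,p['cx']],[0,p['fy'],p['cy']],[0,0,1]])
    q=cv2.undistortPoints(np.array([[uv]],float),K,np.array([p['k1'],0,0,0.]))[0,0]
    return C,R.T@np.r_[q,1]
def onz(n,uv,z):
    C,d=ray(n,uv); return C+d*(z-C[2])/d[2]
def lips(img):
    hsv=cv2.cvtColor(img,cv2.COLOR_BGR2HSV)
    m=((hsv[...,0]>3)&(hsv[...,0]<16)&(hsv[...,1]>110)&(hsv[...,2]>80)).astype(np.uint8)
    m[:150]=0;m[265:]=0;m[:,:270]=0;m[:,:][:,340:]=0
    k,l,st,c=cv2.connectedComponentsWithStats(m)
    return [(st[i],c[i]) for i in range(1,k) if st[i,4]>15],l
E
python3 - <<'E'
from h import *
img=cv2.imread("pics/top0.png")
cs,l=lips(img); print("cam",ray("top",(280,200))[0],ray("side",(280,200))[0])
for s,c in cs:
    i=[j for j in [l[int(round(c[1])),int(round(c[0]))]]][0]
    ys,xs=np.nonzero(l==i); r=cv2.minAreaRect(np.c_[xs,ys].astype(np.float32)); b=cv2.boxPoints(r)
    print(s,c.round(1),onz("top",c,.04).round(4),"rect",np.round(r[1],1),round(r[2],1))
    top=[onz("top",(xs[ys==y].mean(),y),.04)[:2].round(4).tolist() for y in (ys.min(),ys.max())]; print(top)
# cover front top bar, z .088 : zoom ends (292,75)->(253,505)
for u,v in [(291,80),(254,508),(120,65),(78,492)]:
    print('cover',onz("top",(215+u/5,150+v/5),.088).round(4))
E
```

```text
cam [0.27758905 0.07073535 1.63392082] [0.78412856 1.77648354 0.864116  ]
[274 204   6  12  44] [276.2 209.2] [0.5225 0.0858 0.04  ] rect [ 4.6 11.2] 14.0
[[0.5383, 0.0867], [0.505, 0.0857]]
[316 205   2  17  20] [316.4 212.6] [ 0.5156 -0.0345  0.04  ] rect [16.  1.] 90.0
[[0.5388, -0.036], [0.4904, -0.0339]]
[294 229   2  17  19] [294.5 236.9] [0.4409 0.029  0.04  ] rect [16.  1.] 90.0
[[0.4647, 0.028], [0.4169, 0.0298]]
cover [0.6429 0.0978 0.088 ]
cover [0.3915 0.1114 0.088 ]
cover [0.649  0.1982 0.088 ]
cover [0.3978 0.2126 0.088 ]
```

```bash
python3 - <<'E'
from h import *
img=cv2.imread("pics/top0.png"); hsv=cv2.cvtColor(img,cv2.COLOR_BGR2HSV)
print(hsv[180:194:4,298:307].tolist())
m=((hsv[...,0]<20)&(hsv[...,1]>70)&(hsv[...,2]>60)).astype(np.uint8)
m[:150]=0;m[265:]=0;m[:,:288]=0;m[:,335:]=0
k,l,st,c=cv2.connectedComponentsWithStats(m)
X=np.array([.054,.9985]);Y=np.array([-.9985,.054])
for i in range(1,k):
    if st[i,4]<12: continue
    ys,xs=np.nonzero(l==i); P=np.array([onz("top",(x,y),.04)[:2] for x,y in zip(xs,ys)])
    a=P@X;b=P@Y; print(st[i],c[i].round(1),P.mean(0).round(4),'x',a.mean().round(4),'y',b.mean().round(4),'ang',np.polyfit(b,a,1)[0].round(3), 'width',np.ptp(b).round(3),np.ptp(a).round(3))
print('cover front',np.array([[.6429,.0978],[.3915,.1114]])@np.c_[X,Y])
for u,v in [(286,238),(355,258),(352,340),(285,333)]: print('brown tile top', (onz("top",(215+u/5,150+v/5),.076)[:2]@np.c_[X,Y]).round(4))
E
```

```text
[[[94, 12, 168], [99, 12, 146], [66, 10, 123], [14, 58, 124], [12, 112, 150], [13, 95, 155], [11, 34, 148], [108, 9, 141], [101, 20, 143]], [[99, 11, 166], [86, 12, 147], [30, 4, 120], [14, 79, 132], [13, 110, 150], [12, 72, 148], [8, 8, 135], [103, 16, 143], [104, 19, 146]], [[98, 13, 162], [98, 7, 138], [16, 38, 128], [14, 107, 148], [14, 108, 156], [11, 51, 141], [130, 6, 134], [107, 16, 141], [103, 16, 140]], [[86, 12, 147], [60, 4, 120], [15, 63, 126], [15, 119, 150], [13, 95, 159], [9, 30, 145], [114, 9, 140], [103, 13, 142], [105, 14, 141]]]
[300 177   4  19  43] [301.8 186.2] [0.5947 0.0109] x 0.043 y -0.5933 ang 0.007 width 0.056 0.007
[315 204   4  19  44] [316.5 213. ] [ 0.5145 -0.0348] x -0.007 y -0.5156 ang 0.005 width 0.055 0.007
[293 228   4  19  46] [294.4 237.2] [0.4403 0.0291] x 0.0528 y -0.4381 ang 0.017 width 0.054 0.007
cover front [[ 0.1323699  -0.63665445]
 [ 0.1323739  -0.38489715]]
brown tile top [ 0.1276 -0.5449]
brown tile top [ 0.0864 -0.5364]
brown tile top [ 0.0842 -0.488 ]
brown tile top [ 0.1235 -0.4889]
```

```bash
cat >> h.py <<'E'
from scipy.spatial.transform import Rotation as Ro
from plant import monitor
X=np.array([.054,.9985]);Y=np.array([-.9985,.054])
RT=np.c_[np.r_[-Y,0],np.r_[-X,0],[0,0,-1]]  # tool x along -rackY, tool y along -rackX, z down
def rack2w(x,y,z): return np.r_[X*x+Y*y,z]
def cmd(x,y,z):
    s=monitor.state(); q=s['tool_rot']; R=Ro.from_quat([q[1],q[2],q[3],q[0]])
    p=s['tool_pos']; print('t',round(s['time'],2),'rack now',(p[:2]@X).round(4),(p[:2]@Y).round(4),p[2].round(4),'F',s['contact_force'].round(2),'w',round(s['gripper_width'],3))
    print('target w',rack2w(x,y,z).round(4),'d cm',(R.inv().apply(rack2w(x,y,z)-p)*100).round(2),'rot',(R.inv()*Ro.from_matrix(RT)).as_rotvec().round(3))
E
python3 -c "
from h import *
print(np.linalg.det(RT)); cmd(-.05,-.5156,.15)"
```

```text
0.9999182500000001
t 0.1 rack now -0.5657 -0.2642 0.2302 F [-0.33  0.13  0.14] w 0.995
target w [ 0.5121 -0.0778  0.15  ] d cm [ 44.59 -36.08   8.09] rot [-0.002  0.     0.437]
```

Call:
play_rows(commands=[{"dx": 4,"dy": -3,"dz": 0,"rz": 0.1,"claw": 1},{"dx": 8,"dy": -6,"dz": 0,"rz": 0.2,"claw": 1},{"dx": 12,"dy": -9,"dz": 0,"rz": 0.3,"claw": 1},{"dx": 16,"dy": -12,"dz": 0,"rz": 0.4,"claw": 1},{"dx": 20,"dy": -15,"dz": 0,"rz": 0.437,"claw": 1}])

```text
invalid input
```

```bash
python3 -c "
from h import *
cmd(-.05,-.5156,.15)"
```

```text
t 0.1 rack now -0.5657 -0.2642 0.2302 F [-0.33  0.13  0.14] w 0.995
target w [ 0.5121 -0.0778  0.15  ] d cm [ 44.59 -36.08   8.09] rot [-0.002  0.     0.437]
```

Call:
play_rows(commands=[{"dx": 4,"dy": -3,"dz": 0,"rx": 0,"ry": 0,"rz": 0.1,"claw": 1},{"dx": 8,"dy": -6,"dz": 0,"rx": 0,"ry": 0,"rz": 0.2,"claw": 1},{"dx": 12,"dy": -9,"dz": 0,"rx": 0,"ry": 0,"rz": 0.3,"claw": 1},{"dx": 16,"dy": -12,"dz": 0,"rx": 0,"ry": 0,"rz": 0.4,"claw": 1},{"dx": 20,"dy": -15,"dz": 0,"rx": 0,"ry": 0,"rz": 0.437,"claw": 1}])

```text
time: 0.6
tool_pos: [0.363, -0.3637, 0.2299]
tool_rot: [-0.001, 1.0, -0.029, -0.0]
contact_force: [0.7, -0.3, -0.2]
gripper_width: 0.143
```

```bash
python3 -c "
from h import *
cmd(-.05,-.5156,.15)"
```

```text
t 0.6 rack now -0.3436 -0.3821 0.2299 F [ 0.67 -0.3  -0.22] w 0.143
target w [ 0.5121 -0.0778  0.15  ] d cm [ 13.25 -29.38   8.05] rot [-0.002  0.001 -0.003]
```

Call:
play_rows(commands=[{"dx": 2.2,"dy": -4.2,"dz": 0,"rx": 0,"ry": 0,"rz": 0,"claw": 1},{"dx": 4.4,"dy": -8.4,"dz": 0,"rx": 0,"ry": 0,"rz": 0,"claw": 1},{"dx": 6.6,"dy": -12.6,"dz": 1,"rx": 0,"ry": 0,"rz": 0,"claw": 1},{"dx": 8.8,"dy": -16.8,"dz": 2,"rx": 0,"ry": 0,"rz": 0,"claw": 1},{"dx": 11,"dy": -21,"dz": 3,"rx": 0,"ry": 0,"rz": 0,"claw": 1}])

```text
time: 1.1
tool_pos: [0.4854, -0.1583, 0.1998]
tool_rot: [-0.001, 1.0, -0.029, -0.0]
contact_force: [-0.1, -1.6, -0.6]
gripper_width: 0.001
```

```bash
python3 -c "
from h import *
cmd(-.05,-.5156,.10)"
```

```text
t 1.1 rack now -0.1319 -0.4932 0.1998 F [-0.1  -1.59 -0.6 ] w 0.001
target w [ 0.5121 -0.0778  0.1   ] d cm [ 2.22 -8.17 10.  ] rot [-0.002  0.001 -0.003]
```

Call:
play_rows(commands=[{"dx": 1.1,"dy": -3,"dz": 3,"rx": 0,"ry": 0,"rz": 0,"claw": 1},{"dx": 2.2,"dy": -6,"dz": 6,"rx": 0,"ry": 0,"rz": 0,"claw": 1},{"dx": 2.2,"dy": -8.2,"dz": 9,"rx": 0,"ry": 0,"rz": 0,"claw": 1},{"dx": 2.2,"dy": -8.2,"dz": 11,"rx": 0,"ry": 0,"rz": 0,"claw": 1},{"dx": 2.2,"dy": -8.2,"dz": 11,"rx": 0,"ry": 0,"rz": 0,"claw": 1}])

```text
time: 1.6
tool_pos: [0.5089, -0.0758, 0.0857]
tool_rot: [-0.002, 1.0, -0.028, -0.004]
contact_force: [-0.8, 0.9, -0.3]
gripper_width: -0.002
```

```bash
python3 -c "
from h import *
cmd(-.05,-.5156,.025)
cv2.imwrite('pics/top1.png',cv2.resize(__import__('plant').grab_frame('top')[150:270,215:365],None,fx=5,fy=5))"
```

```text
t 1.6 rack now -0.0482 -0.5122 0.0857 F [-0.78  0.86 -0.29] w -0.002
target w [ 0.5121 -0.0778  0.025 ] d cm [0.39 0.2  6.07] rot [-0.004  0.009 -0.002]
```

View pics/top1.png

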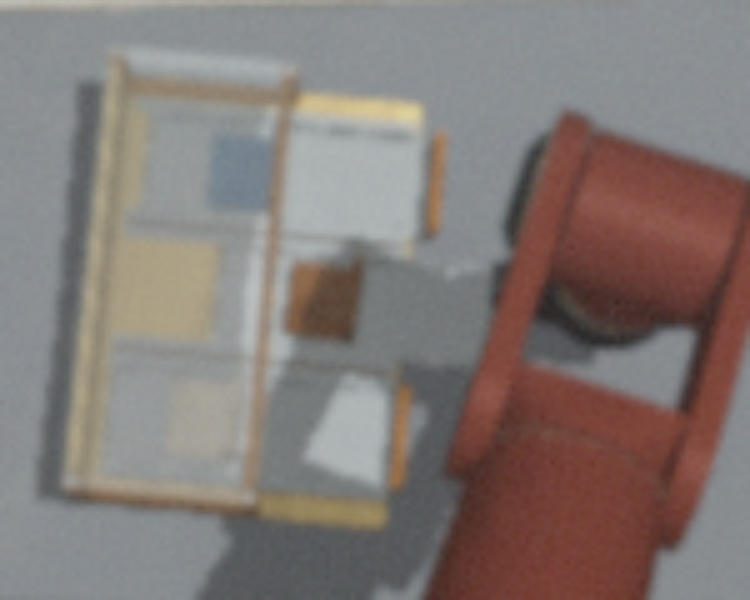

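The arm is in front of the brown lip, which it hides, and all the trays are still where they were. Now I'll lower the fingers and push gently.

Call:
play_rows(commands=[{"dx": 0.3,"dy": 0.2,"dz": 3,"rx": 0,"ry": 0,"rz": 0,"claw": 1},{"dx": 0.3,"dy": 0.2,"dz": 5,"rx": 0,"ry": 0,"rz": 0,"claw": 1},{"dx": 0.3,"dy": 0.2,"dz": 6,"rx": 0,"ry": 0,"rz": 0,"claw": 1},{"dx": 0.3,"dy": -0.3,"dz": 6,"rx": 0,"ry": 0,"rz": 0,"claw": 1},{"dx": 0.3,"dy": -0.8,"dz": 6,"rx": 0,"ry": 0,"rz": 0,"claw": 1}])

```text
time: 2.15
tool_pos: [0.5147, -0.0691, 0.0296]
tool_rot: [-0.001, 1.0, -0.029, -0.001]
contact_force: [-0.7, -0.5, 0.9]
gripper_width: 0.003
```

```bash
python3 -c "
from h import *
cmd(.035,-.5156,.025)"
```

```text
t 2.15 rack now -0.0412 -0.5176 0.0296 F [-0.69 -0.54  0.95] w 0.003
target w [0.5167 0.0071 0.025 ] d cm [-0.23 -7.61  0.49] rot [-0.003  0.003 -0.004]
```

Call:
play_rows(commands=[{"dx": -0.2,"dy": -0.5,"dz": 0.3,"rx": 0,"ry": 0,"rz": 0,"claw": 1},{"dx": -0.2,"dy": -0.9,"dz": 0.3,"rx": 0,"ry": 0,"rz": 0,"claw": 1},{"dx": -0.2,"dy": -1.3,"dz": 0.3,"rx": 0,"ry": 0,"rz": 0,"claw": 1},{"dx": -0.2,"dy": -1.7,"dz": 0.3,"rx": 0,"ry": 0,"rz": 0,"claw": 1},{"dx": -0.2,"dy": -2.1,"dz": 0.3,"rx": 0,"ry": 0,"rz": 0,"claw": 1}])

```text
time: 2.65
tool_pos: [0.5142, -0.0479, 0.0271]
tool_rot: [-0.001, 1.0, -0.029, -0.001]
contact_force: [-0.0, -1.4, 0.7]
gripper_width: -0.004
```

Call:
play_rows(commands=[{"dx": 0,"dy": -0.4,"dz": 0,"rx": 0,"ry": 0,"rz": 0,"claw": 1},{"dx": 0,"dy": -0.8,"dz": 0,"rx": 0,"ry": 0,"rz": 0,"claw": 1},{"dx": 0,"dy": -1.2,"dz": 0,"rx": 0,"ry": 0,"rz": 0,"claw": 1},{"dx": 0,"dy": -1.6,"dz": 0,"rx": 0,"ry": 0,"rz": 0,"claw": 1},{"dx": 0,"dy": -2.0,"dz": 0,"rx": 0,"ry": 0,"rz": 0,"claw": 1}])

```text
time: 3.15
tool_pos: [0.5154, -0.0276, 0.0271]
tool_rot: [-0.001, 1.0, -0.029, -0.001]
contact_force: [0.5, -1.7, 0.3]
gripper_width: 0.004
```

Call:
play_rows(commands=[{"dx": 0,"dy": -0.4,"dz": 0,"rx": 0,"ry": 0,"rz": 0,"claw": 1},{"dx": 0,"dy": -0.8,"dz": 0,"rx": 0,"ry": 0,"rz": 0,"claw": 1},{"dx": 0,"dy": -1.2,"dz": 0,"rx": 0,"ry": 0,"rz": 0,"claw": 1},{"dx": 0,"dy": -1.6,"dz": 0,"rx": 0,"ry": 0,"rz": 0,"claw": 1},{"dx": 0,"dy": -2.0,"dz": 0,"rx": 0,"ry": 0,"rz": 0,"claw": 1}])

```text
time: 3.65
tool_pos: [0.5166, -0.0074, 0.0271]
tool_rot: [-0.001, 1.0, -0.029, -0.001]
contact_force: [0.6, -1.8, -0.4]
gripper_width: -0.005
```

```bash
python3 -c "
from h import *
cmd(.035,-.5156,.025)
cv2.imwrite('pics/top2.png',cv2.resize(__import__('plant').grab_frame('top')[150:270,215:365],None,fx=5,fy=5))
cv2.imwrite('pics/side2.png',cv2.resize(__import__('plant').grab_frame('side')[150:250,220:340],None,fx=5,fy=5))"
```

```text
t 3.65 rack now 0.0205 -0.5162 0.0271 F [ 0.6  -1.81 -0.36] w -0.005
target w [0.5167 0.0071 0.025 ] d cm [-0.07 -1.44  0.22] rot [-0.002  0.002 -0.003]
```

View pics/top2.png

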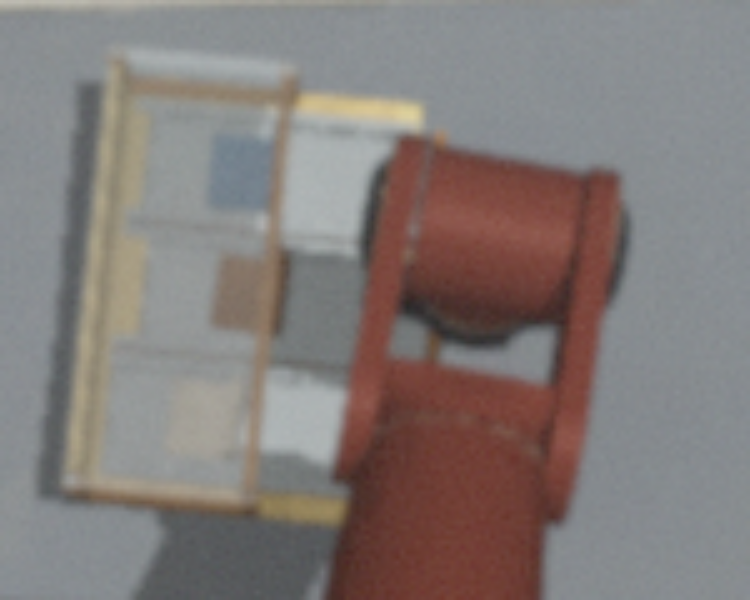

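View pics/side2.png

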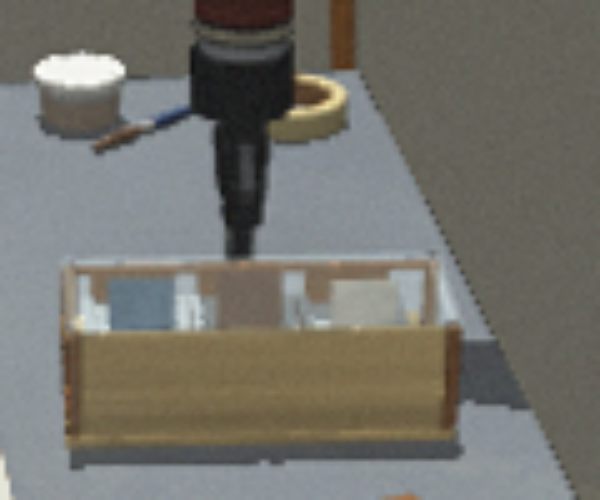

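The brown tray is moving in with about 1.8 N on the tool, and its tile is standing, now at zoomed (240,293). I'll continue to the stop, in finer steps.

Call:
play_rows(commands=[{"dx": 0,"dy": -0.3,"dz": 0,"rx": 0,"ry": 0,"rz": 0,"claw": 1},{"dx": 0,"dy": -0.6,"dz": 0,"rx": 0,"ry": 0,"rz": 0,"claw": 1},{"dx": 0,"dy": -0.9,"dz": 0,"rx": 0,"ry": 0,"rz": 0,"claw": 1},{"dx": 0,"dy": -1.1,"dz": 0,"rx": 0,"ry": 0,"rz": 0,"claw": 1},{"dx": 0,"dy": -1.3,"dz": 0,"rx": 0,"ry": 0,"rz": 0,"claw": 1}])

```text
time: 4.25
tool_pos: [0.5172, 0.0062, 0.0271]
tool_rot: [-0.001, 1.0, -0.028, -0.001]
contact_force: [-0.4, -1.2, -0.4]
gripper_width: -0.0
```

Call:
play_rows(commands=[{"dx": 0,"dy": -0.2,"dz": 0,"rx": 0,"ry": 0,"rz": 0,"claw": 1},{"dx": 0,"dy": -0.4,"dz": 0,"rx": 0,"ry": 0,"rz": 0,"claw": 1}])

```text
time: 4.45
tool_pos: [0.5173, 0.0079, 0.0272]
tool_rot: [0.002, 1.0, -0.028, -0.001]
contact_force: [-1.2, -14.6, 0.1]
gripper_width: 0.001
```

The force jumped to 14.6 N at the expected place (TCP at rack x 0.036), so the brown tray is home. I'll back off, lift and go over to the blue tray.

Call:
play_rows(commands=[{"dx": 0,"dy": 1,"dz": 0,"rx": 0,"ry": 0,"rz": 0,"claw": 1},{"dx": 0,"dy": 2,"dz": 0,"rx": 0,"ry": 0,"rz": 0,"claw": 1},{"dx": 0,"dy": 2,"dz": -3,"rx": 0,"ry": 0,"rz": 0,"claw": 1},{"dx": 0,"dy": 2,"dz": -6,"rx": 0,"ry": 0,"rz": 0,"claw": 1},{"dx": 0,"dy": 2,"dz": -9,"rx": 0,"ry": 0,"rz": 0,"claw": 1}])

```text
time: 4.95
tool_pos: [0.516, -0.012, 0.1179]
tool_rot: [0.001, 1.0, -0.028, -0.002]
contact_force: [0.6, -0.2, 0.5]
gripper_width: 0.002
```

```bash
python3 -c "
from h import *
cmd(.071,-.5933,.10)"
```

```text
t 4.95 rack now 0.0159 -0.5159 0.1179 F [ 0.56 -0.17  0.54] w 0.002
target w [0.5962 0.0389 0.1   ] d cm [ 7.73 -5.53  1.75] rot [ 0.002  0.003 -0.002]
```

Call:
play_rows(commands=[{"dx": 3,"dy": -2,"dz": 0,"rx": 0,"ry": 0,"rz": 0,"claw": 1},{"dx": 6,"dy": -4,"dz": 0,"rx": 0,"ry": 0,"rz": 0,"claw": 1},{"dx": 7.7,"dy": -5.5,"dz": 0.5,"rx": 0,"ry": 0,"rz": 0,"claw": 1},{"dx": 7.7,"dy": -5.5,"dz": 2,"rx": 0,"ry": 0,"rz": 0,"claw": 1},{"dx": 7.7,"dy": -5.5,"dz": 3,"rx": 0,"ry": 0,"rz": 0,"claw": 1}])

```text
time: 5.45
tool_pos: [0.5949, 0.0384, 0.0857]
tool_rot: [0.001, 1.0, -0.028, -0.003]
contact_force: [0.5, -0.2, -1.0]
gripper_width: 0.004
```

```bash
python3 -c "
from h import *
cmd(.071,-.5933,.023)
cv2.imwrite('pics/top3.png',cv2.resize(__import__('plant').grab_frame('top')[150:270,215:365],None,fx=5,fy=5))"
```

```text
t 5.45 rack now 0.0705 -0.5919 0.0857 F [ 0.53 -0.2  -1.04] w 0.004
target w [0.5962 0.0389 0.023 ] d cm [ 0.17 -0.07  6.27] rot [ 0.002  0.006 -0.002]
```

View pics/top3.png

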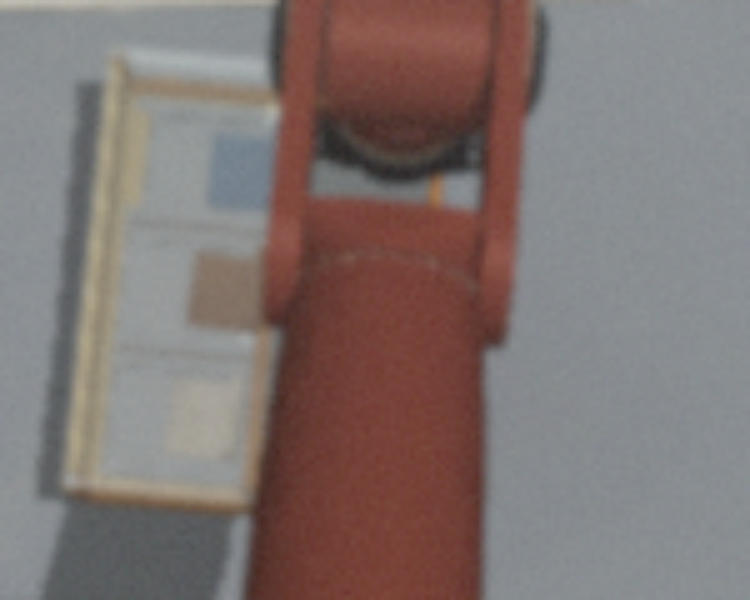

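The blue lip shows at zoomed (436,190) and is unmoved. The brown tile is under the cover at (225,290), in line with home. The fingers are behind the blue lip, so I'll go down.

Call:
play_rows(commands=[{"dx": 0.1,"dy": -0.1,"dz": 2,"rx": 0,"ry": 0,"rz": 0,"claw": 1},{"dx": 0.1,"dy": -0.1,"dz": 4,"rx": 0,"ry": 0,"rz": 0,"claw": 1},{"dx": 0.1,"dy": -0.1,"dz": 5.5,"rx": 0,"ry": 0,"rz": 0,"claw": 1},{"dx": 0.1,"dy": -0.1,"dz": 6,"rx": 0,"ry": 0,"rz": 0,"claw": 1},{"dx": 0.1,"dy": -0.1,"dz": 6,"rx": 0,"ry": 0,"rz": 0,"claw": 1}])

```text
time: 6.0
tool_pos: [0.5925, 0.0387, 0.0225]
tool_rot: [0.001, 1.0, -0.028, -0.006]
contact_force: [0.2, -0.1, 0.0]
gripper_width: -0.002
```

```bash
python3 -c "
from h import *
cmd(-.015,-.5933,.024)"
```

```text
t 6.0 rack now 0.0707 -0.5895 0.0225 F [ 0.18 -0.07  0.05] w -0.002
target w [ 0.5916 -0.047   0.024 ] d cm [ 0.4   8.57 -0.14] rot [ 0.002  0.012 -0.003]
```

Call:
play_rows(commands=[{"dx": 0,"dy": 0.4,"dz": 0,"rx": 0,"ry": 0,"rz": 0,"claw": 1},{"dx": 0,"dy": 0.8,"dz": 0,"rx": 0,"ry": 0,"rz": 0,"claw": 1},{"dx": 0,"dy": 1.2,"dz": 0,"rx": 0,"ry": 0,"rz": 0,"claw": 1},{"dx": 0,"dy": 1.6,"dz": 0,"rx": 0,"ry": 0,"rz": 0,"claw": 1},{"dx": 0,"dy": 2.0,"dz": 0,"rx": 0,"ry": 0,"rz": 0,"claw": 1}])

```text
time: 6.5
tool_pos: [0.5919, 0.0185, 0.0232]
tool_rot: [0.001, 1.0, -0.028, -0.005]
contact_force: [0.1, 1.3, 0.7]
gripper_width: -0.002
```

Call:
play_rows(commands=[{"dx": 0,"dy": 0.4,"dz": 0,"rx": 0,"ry": 0,"rz": 0,"claw": 1},{"dx": 0,"dy": 0.8,"dz": 0,"rx": 0,"ry": 0,"rz": 0,"claw": 1},{"dx": 0,"dy": 1.2,"dz": 0,"rx": 0,"ry": 0,"rz": 0,"claw": 1},{"dx": 0,"dy": 1.6,"dz": 0,"rx": 0,"ry": 0,"rz": 0,"claw": 1},{"dx": 0,"dy": 2.0,"dz": 0,"rx": 0,"ry": 0,"rz": 0,"claw": 1}])

```text
time: 7.0
tool_pos: [0.5906, -0.0018, 0.0232]
tool_rot: [0.001, 1.0, -0.029, -0.005]
contact_force: [-0.5, 1.4, -0.4]
gripper_width: 0.001
```

```bash
python3 -c "
from h import *
cmd(-.015,-.5933,.024)
cv2.imwrite('pics/top4.png',cv2.resize(__import__('plant').grab_frame('top')[150:270,215:365],None,fx=5,fy=5))"
```

```text
t 7.0 rack now 0.0301 -0.5898 0.0232 F [-0.48  1.38 -0.36] w 0.001
target w [ 0.5916 -0.047   0.024 ] d cm [ 0.35  4.51 -0.08] rot [ 0.002  0.011 -0.003]
```

View pics/top4.png

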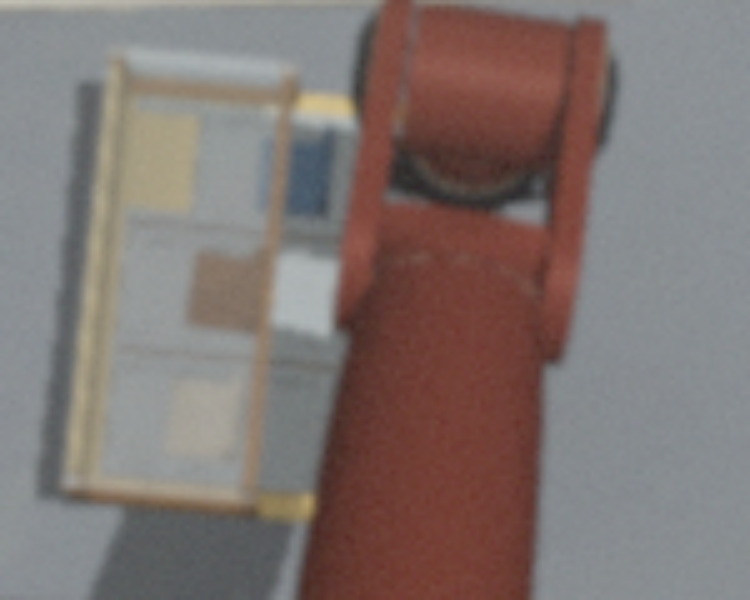

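The blue tile is coming out with its tray, its front now at zoomed (330,175), and the tool pulls with about 1.4 N. About 45 mm is left.

Call:
play_rows(commands=[{"dx": 0.1,"dy": 0.4,"dz": 0,"rx": 0,"ry": 0,"rz": 0,"claw": 1},{"dx": 0.1,"dy": 0.8,"dz": 0,"rx": 0,"ry": 0,"rz": 0,"claw": 1},{"dx": 0.1,"dy": 1.2,"dz": 0,"rx": 0,"ry": 0,"rz": 0,"claw": 1},{"dx": 0.1,"dy": 1.6,"dz": 0,"rx": 0,"ry": 0,"rz": 0,"claw": 1},{"dx": 0.1,"dy": 2.0,"dz": 0,"rx": 0,"ry": 0,"rz": 0,"claw": 1}])

```text
time: 7.55
tool_pos: [0.5902, -0.0227, 0.023]
tool_rot: [0.001, 1.0, -0.029, -0.006]
contact_force: [-1.4, 2.0, -0.8]
gripper_width: -0.001
```

Call:
play_rows(commands=[{"dx": 0.1,"dy": 0.4,"dz": 0,"rx": 0,"ry": 0,"rz": 0,"claw": 1},{"dx": 0.1,"dy": 0.8,"dz": 0,"rx": 0,"ry": 0,"rz": 0,"claw": 1},{"dx": 0.1,"dy": 1.2,"dz": 0,"rx": 0,"ry": 0,"rz": 0,"claw": 1},{"dx": 0.1,"dy": 1.6,"dz": 0,"rx": 0,"ry": 0,"rz": 0,"claw": 1},{"dx": 0.1,"dy": 1.9,"dz": 0,"rx": 0,"ry": 0,"rz": 0,"claw": 1}])

```text
time: 8.05
tool_pos: [0.5901, -0.0421, 0.0229]
tool_rot: [0.001, 1.0, -0.029, -0.006]
contact_force: [-0.2, 0.6, -0.9]
gripper_width: 0.001
```

Call:
play_rows(commands=[{"dx": 0,"dy": 0.2,"dz": 0,"rx": 0,"ry": 0,"rz": 0,"claw": 1},{"dx": 0,"dy": 0.4,"dz": 0,"rx": 0,"ry": 0,"rz": 0,"claw": 1},{"dx": 0,"dy": 0.6,"dz": 0,"rx": 0,"ry": 0,"rz": 0,"claw": 1}])

```text
time: 8.35
tool_pos: [0.5897, -0.0482, 0.023]
tool_rot: [0.001, 1.0, -0.029, -0.006]
contact_force: [-0.5, 4.2, -0.8]
gripper_width: 0.004
```

```bash
python3 -c "
from h import *
cmd(-.015,-.5933,.024)"
```

```text
t 8.35 rack now -0.0163 -0.5915 0.023 F [-0.52  4.18 -0.83] w 0.004
target w [ 0.5916 -0.047   0.024 ] d cm [ 0.18 -0.13 -0.1 ] rot [ 0.002  0.011 -0.003]
```

Call:
play_rows(commands=[{"dx": 0,"dy": 0.2,"dz": 0,"rx": 0,"ry": 0,"rz": 0,"claw": 1},{"dx": 0,"dy": 0.3,"dz": 0,"rx": 0,"ry": 0,"rz": 0,"claw": 1}])

```text
time: 8.55
tool_pos: [0.5897, -0.0483, 0.0229]
tool_rot: [-0.002, 1.0, -0.029, -0.006]
contact_force: [1.5, 13.8, 0.0]
gripper_width: -0.002
```

The tray is hard on its front stop: 13.8 N with no further movement. I'll ease off backwards, lift and clear away.

Call:
play_rows(commands=[{"dx": 0,"dy": -0.5,"dz": 0,"rx": 0,"ry": 0,"rz": 0,"claw": 1},{"dx": 0,"dy": -0.8,"dz": 0,"rx": 0,"ry": 0,"rz": 0,"claw": 1},{"dx": 0,"dy": -0.8,"dz": -3,"rx": 0,"ry": 0,"rz": 0,"claw": 1},{"dx": 0,"dy": -0.8,"dz": -7,"rx": 0,"ry": 0,"rz": 0,"claw": 1},{"dx": 0,"dy": -0.8,"dz": -11,"rx": 0,"ry": 0,"rz": 0,"claw": 1}])

```text
time: 9.05
tool_pos: [0.591, -0.0412, 0.1338]
tool_rot: [-0.002, 1.0, -0.029, -0.006]
contact_force: [1.4, -0.5, 0.5]
gripper_width: 0.002
```

Call:
play_rows(commands=[{"dx": 0,"dy": 4,"dz": -2,"rx": 0,"ry": 0,"rz": 0,"claw": 1},{"dx": -2,"dy": 8,"dz": -4,"rx": 0,"ry": 0,"rz": 0,"claw": 1},{"dx": -4,"dy": 12,"dz": -4,"rx": 0,"ry": 0,"rz": 0,"claw": 1},{"dx": -6,"dy": 16,"dz": -4,"rx": 0,"ry": 0,"rz": 0,"claw": 1},{"dx": -8,"dy": 20,"dz": -4,"rx": 0,"ry": 0,"rz": 0,"claw": 1}])

```text
time: 9.55
tool_pos: [0.4991, -0.2382, 0.175]
tool_rot: [-0.001, 1.0, -0.029, -0.005]
contact_force: [0.3, -0.2, -0.9]
gripper_width: -0.001
```

Call:
play_rows(commands=[{"dx": -3,"dy": 4,"dz": 0,"rx": 0,"ry": 0,"rz": 0,"claw": 1},{"dx": -5,"dy": 8,"dz": 0,"rx": 0,"ry": 0,"rz": 0,"claw": 1},{"dx": -5,"dy": 10,"dz": 0,"rx": 0,"ry": 0,"rz": 0,"claw": 1},{"dx": -5,"dy": 10,"dz": 0,"rx": 0,"ry": 0,"rz": 0,"claw": 1}])

```text
time: 9.95
tool_pos: [0.4428, -0.3378, 0.1759]
tool_rot: [0.0, 1.0, -0.031, -0.005]
contact_force: [0.5, 0.4, 0.2]
gripper_width: -0.001
```

```bash
python3 - <<'E'
from h import *
from plant import grab_frame
img=grab_frame('top'); cv2.imwrite('pics/top5.png',cv2.resize(img[150:270,215:365],None,fx=5,fy=5))
cv2.imwrite('pics/side5.png',cv2.resize(grab_frame('side')[150:250,220:340],None,fx=5,fy=5))
hsv=cv2.cvtColor(img,cv2.COLOR_BGR2HSV)
m=((hsv[...,0]<20)&(hsv[...,1]>70)&(hsv[...,2]>60)).astype(np.uint8)
m[:150]=0;m[265:]=0;m[:,:288]=0;m[:,340:]=0
k,l,st,c=cv2.connectedComponentsWithStats(m)
for i in range(1,k):
    if st[i,4]<12: continue
    p=onz("top",c[i],.04)[:2]; print(st[i],c[i].round(1),'rack',(p@X).round(4),(p@Y).round(4),'out',(.0529-p@X).round(4))
print(monitor.state()['contact_force'],monitor.state()['time'])
E
```

```text
[326 179   3  20  42] [327.  188.5] rack -0.0332 -0.5927 out 0.0861
[295 202   4  20  43] [296.8 211.2] rack 0.052 -0.5163 out 0.0009
[293 228   4  19  46] [294.4 237.2] rack 0.0528 -0.438 out 0.0001
[0.62103468 0.02613271 0.04114992] 10.05
```

View pics/top5.png

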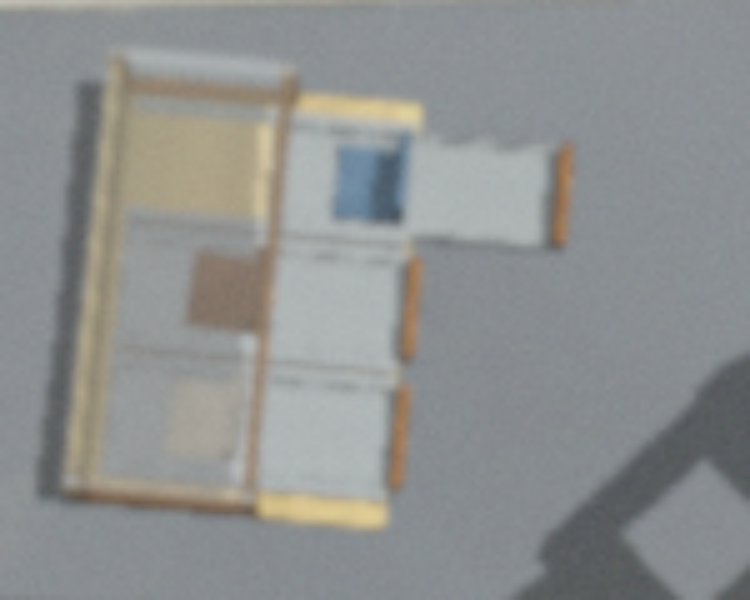

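View pics/side5.png

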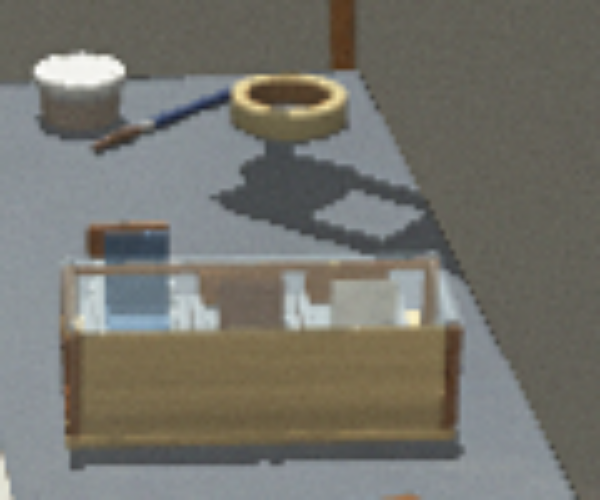

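All three tiles are upright. The lips read 86 mm out for blue, 1 mm for brown and 0 mm for cream. I'll check the tile positions once before handing in.

```bash
python3 - <<'E'
from h import *
from plant import ticket
# plate-front top edges (z .076), zoomed px, blue; brown hidden by cover bar -> foot rear edge at z .020
o=lambda u,v,z:(onz("top",(215+u/5,150+v/5),z)[:2]@np.c_[X,Y])
for n,f,r,lx,ly in [("blue",[(410,135),(404,221)],[(337,147),(332,218)],-.0321,-.5930),("brown",None,[(193,255),(188,326)],.0529,-.516),("cream",None,[(172,380),(166,448)],.0529,-.438)]:
    if f: a=np.mean([o(*p,.076) for p in f],0); print(n,'from plate',a[0]+.022-lx,a[1]-ly)
    b=np.mean([o(*p,.02) for p in r],0); print(n,'from foot',b[0]-.022-lx,b[1]-ly)
E
```

```text
blue from plate 0.1139197449465266 0.006495188974479094
blue from foot 0.1127355293126204 0.0017175094719953377
brown from foot 0.10906306674076457 -0.0018110242358647666
cream from foot 0.11525543581150474 -0.003934499098259159
```

```bash
python3 -c "
from plant import ticket
print(ticket.job_done())"
```

```text
the job is handed in; nothing more can be done
None
```

I pushed the brown tray home and drew the blue tray out to its stop, then moved the arm clear and handed the job in at about 10 s of the 43 s limit. No verdict is reported.

- **Brown tray:** I pushed its lip with closed fingers until the force rose to 14.6 N at the rear stop. The last picture puts it about 1 mm out, within the 5 mm allowed.
- **Blue tray:** I hooked the closed fingertips behind its lip and drew it out, mostly at 1.3–2 N, until it held at 13.8 N on the front stop. The picture reads 86 mm against the stop's 85 mm, which is within measuring error.
- **Cream tray:** it reads 0 mm out and did not move.
- **Tiles:** all three stand upright, 109–115 mm behind their lips and within about 7 mm of the middle line. Two readings of the blue tile's sideways offset disagree, 6.5 mm from the plate and 1.7 mm from the foot, but both are inside the 12 mm limit.
- **Other items:** I did not measure the other bench items. The arm stayed well clear of them, and the tape roll, cup and brush look unmoved in the last picture.

One move call was refused at the start because two turn values were left out. Nothing moved, and I sent it again in full.

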